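Clear the block holder and hold its sprung end stop at the length mark

ROBOT

A 6-joint arm with a two-finger parallel gripper is mounted at the origin on the work surface. World frame = base frame: x ahead of the robot, y to its left, z up, the work surface at z = 0. Lengths are in m, angles in rad, forces in N, time in s.
With the tool pointing down it reaches from about 0.35 to 0.775 m from the base axis. Payload 5.5 kg.
Tool frame: the origin (TCP) lies midway between the tips of the shut fingers; the grasp point (between the pads) lies 19 mm behind it; z points along the fingers, y is the line along which they close (so a half turn about z gives the same grasp; the last joint's range is limited). The gripper opens to 85 mm and grips with 20 to 120 N. Pads are 22 mm wide; open, the fingers measure 114 mm over their backs; the gripper's body (76 mm by 85 mm) begins 54 mm behind the grasp point. The pads swing forward as they close: fully open they stand 13 mm farther back than shut.
Start: joints at [-1.348, 0.313, 0.046, 1.304, 0, 1.431], TCP at [0.204, -0.538, 0.231] pointing down, gripper open.
Joint ranges: [-2.76, 2.76], [-0.86, 1.69], [-1.03, 1.26], [-2.2, 2.34], [-1.47, 1.5], [-3.14, 3.14]. Speed limits (rad/s): [2.57, 2.57, 3.14, 3.14, 3.14, 3.14].

INTERFACE

Orientations are given as a unit quaternion [w, x, y, z].
In Python, from workcell import telemetry, imaging, env gives the robot as it stands. The module is installed in compiled form; this text tells all that it offers.
- The arm moves only by the tool step_arm, never from a script. Its argument "moves" is a list of rows, each a list of 3 entries, a list of its own where there are three numbers: the shift along the tool's x, y, z in mm, then the turn, a rotation vector about the tool's x, y, z in rad, then the finger opening in mm, from 0 to 85.4. A call has 1 to 8 rows; each row is the pose to reach, as a shift and turn from the pose commanded when the call began, along the tool's axes at that moment; what a row does not reach only later rows make up. A row lasts 1/12 s, in which the tool goes at most 41.7 mm and 7.16 degrees, less where a joint would pass 70% of its speed; a pose out of reach is approached as far as the arm can. A call with a gripper value outside its range is refused whole. The fingers move at their own pace and stop on an object; "grip_force" is the grip in N (left out, the last holds). Time passes only in rows, so rows that repeat a pose let the fingers close. It gives the time, the measured TCP pose, the force, the opening and the grip force at its end, in the units of the state.
- telemetry.get_state(): the state, without advancing time (a new reading comes with each control period).
- imaging.read_camera(name): name is "scene" or "top" or "wrist"; returns the picture (400x640x3 uint8, red, green, blue); there is no depth.
- imaging.camera_params(name): a dict with "camera_matrix" (3x3 intrinsics, pixels), "pose" (4x4, takes a point from camera to world coordinates). Camera axes: x right, y up, looking along -z (the intrinsics and any distortion apply to the point x, -y, -z); pixel columns grow to the right and rows downward; lengths in m; the calibration is good to about 2 mm. A picture is of the moment at which its call begins: read the wrist's pose just before it. camera_params takes no time and is no camera call; for the wrist camera it gives the pose at the moment of the call.
- env.hand_in(): hands the job in; it is judged then, once.
The state is a dict: "clock": time; "joint_pos": joint angles; "qvel": joint speeds; "tau": joint torques, N m; "tcp_pos": TCP position; "orientation": TCP orientation; "wrist_force": force on the tool from outside, world axes, zero at the start; "ft_torque": the same for the moment, N m; "finger_gap": finger opening in m; "grip_force": force on a finger pad.
Only numpy, scipy, OpenCV 4.12 (cv2) and the standard library are available. Lean on these libraries where they do the work, as an engineer would, in place of code of your own. Each camera call takes 0.05 s, during which the arm holds its last target. There are 200 camera calls.

TASK

The drilled block in the holder is finished: slide the holder's clamping jaw back clear of the block, leave it open, lift the block out and stand it upright on the flat mat. Then pull the sprung end-stop rod out by its upright tab until the index pointer beside it points squarely at the middle of the tab, and finish still holding it there, so that a colleague can load a longer block. Do not shift the pointer, and leave the other things on the bench where they are.

Things in the scene. Friction and masses are not known exactly. Their poses are not given: they have to be found in the camera images.
- bed: Block holder: grey plate 170 x 360 x 12 mm fixed to the bench. Origin: centre of its underside (z = 0); y along it (the end-stop rod pulls out along +y), z up. At x +30 mm, in line with the seat, a round sleeve (28 mm thick, y -25 to +50, top 50 mm above the bench) carries the rod, whose inner end reaches y -50 at rest (46 mm above the bench).
- nest (a point): Middle of the block's seat, on the plate's top, 12 mm above the bench (bed x +30, y -115 mm). A fixed jaw (64 mm wide in y, top 40 mm above the bench) stands 31 to 49 mm from it on the +x side; the sliding jaw faces it from the -x side.
- jaw_knob (a point): Middle of the upright black knob on the sliding jaw, 22 mm diameter, 32 mm tall, spanning 44 to 76 mm above the bench (this point is at 60). The jaw itself is 56 mm wide in y, its top 38 mm above the bench. With the jaw closed the knob's centre is 33 mm from the near face of the block's upper part.
- jaw (a joint): Opening of the sliding jaw in m: 0 clamped, its lip reaching 8 mm over the block's bottom flange so that the block cannot be lifted; 0.035 fully open. Slides along the bed's -x; stays where it is left, about 3 N of friction.
- block: Drilled aluminium tube block, about 0.4 kg, loose. Upper part 44 (x) x 56 (y) mm, flange 60 (x) x 56 (y) x 12 mm at the bottom; 60 mm tall in all, six 10 mm holes in its top. Origin: centre of its underside, z up. It sits on the bed (underside 12 mm above the bench), axes along the bed's, both y sides free, up to 8 mm along y from the seat's middle.
- mat: Flat black rubber mat 160 (x) x 140 (y) x 4 mm, fixed to the bench. Origin: centre of its underside, its top is 4 mm higher.
- stop_rod (a joint): How far the end-stop rod is pulled out, in m: 0 at rest, 0.090 at most. Its inner spring always draws it back: about 4.4 N at 0, growing by 1.1 N per 10 mm (12 N at 0.070). Let go, it returns to 0.
- tab (a point): Upright black tab at the rod's outer end, 32 (x) x 12 (y, along the rod) x 70 mm tall, spanning 20 to 90 mm above the bench. This point, its origin, lies on the rod's axis, at the middle of the tab's thickness, 36 mm above the bench; axes along the bed's. At rest it is 36 mm clear of the sleeve. The rod is 12 mm thick, top 42 mm above the bench.
- index_tip (a point): Tip of the index pointer (the length mark): a 4 mm thick black finger on a black clip, on the rod's +x side, its tip 21 mm from the rod's axis, 5 mm beside the tab's path. Pointer's top 40 mm, clip's screw 45 mm above the bench. It stands 30 to 70 mm along the bed's +y from the resting tab; the rod is at its mark when the tab's origin is level with this tip along the bed's y.
- flask: Bystander: clear culture flask with a screw cap, 34 x 70 mm, 134 mm tall, loose. Origin: centre of its underside.
- tube_rack: Bystander: tube rack 60 x 120 x 50 mm, loose. Origin: centre of its underside.
- well_plate: Bystander: well plate 85 x 127 x 14 mm, loose. Origin: centre of its underside.
- tip_box: Bystander: closed tip box 89 x 124 x 67 mm, loose. Origin: centre of its underside.
Mind the look-alikes: they are no part of the job. There is more than one size of the mat; the job needs the middle-sized.

How it is judged:
By the outcome, as a careful person would: the job done as asked, in the order asked, and still so for the second after the job is handed in, while the arm keeps its last pose, push and grip.
It also fails if it takes over 58 s, if anything falls off the work surface, if the arm or the gripper's body presses on something with over 40 N, if the wrist force passes 120 N, or if a joint passes its speed limit or range.

## Working session

There is one attempt and no reset: what is moved stays moved. The work goes in short steps, Python scripts to look and compute and a tool call to move; the robot and the scene stay as the last step left them, time stands still between calls to the robot, and variables do not carry over. Pictures are saved under pics/ and viewed, at most 10 in all, crops included, and the job is handed in when it is done.

Besides the shell and the picture viewer there is one more tool, called after "Request:" in YAML: its name, and indented under it one key for each argument. step_arm: Moves the arm, as the interface text tells. Its arguments: {"type":"object","properties":{"moves":{"type":"array"},"grip_force":{"type":"number"}},"required":["moves"]}

```bash
mkdir -p pics; cat > h.py <<'E'
import numpy as np, cv2
from workcell import telemetry, imaging, env
def snap(n,f):
    p=imaging.camera_params(n); im=imaging.read_camera(n); cv2.imwrite(f'pics/{f}.png',im[:,:,::-1]); np.savez(f'pics/{f}.npz',im=im,K=p['camera_matrix'],T=p['pose'],d=np.array(p.get('distortion',p.get('dist_coeffs',[0,0,0,0,0])),float)); return p
def load(f): return np.load(f'pics/{f}.npz')
def w(f,u,v,z):
    c=load(f); T=c['T']; q=cv2.undistortPoints(np.array([[[u,v]]],float),c['K'],c['d'])[0,0]
    r=T[:3,:3]@np.array([q[0],-q[1],-1]); o=T[:3,3]; return (o+r*(z-o[2])/r[2])
def px(f,P):
    c=load(f); T=c['T']; X=T[:3,:3].T@(np.array(P)-T[:3,3]); X=X*[1,-1,-1]
    return cv2.projectPoints(X.reshape(1,3),np.zeros(3),np.zeros(3),c['K'],c['d'])[0].ravel()
def crop(f,x0,y0,x1,y1,s,o):
    im=load(f)['im'][y0:y1,x0:x1,::-1]; cv2.imwrite(f'pics/{o}.png',cv2.resize(im,None,fx=s,fy=s,interpolation=cv2.INTER_CUBIC))
E
python3 - <<'E'
from h import *
for n in('top','scene'):
    p=snap(n,n+'0'); print(n,{k:np.round(v,3).tolist() if not isinstance(v,str) else v for k,v in p.items()})
a=np.vstack([load('top0')['im']]); cv2.imwrite('pics/t.png',cv2.resize(a[:,:,::-1],(800,500),interpolation=cv2.INTER_CUBIC))
print(telemetry.get_state())
E
```

```text
top {'camera_matrix': [[489.749, 0.0, 320.292], [0.0, 489.749, 205.343], [0.0, 0.0, 1.0]], 'pose': [[-0.028, 0.983, -0.183, 0.233], [-1.0, -0.026, 0.014, -0.028], [0.009, 0.183, 0.983, 1.789], [0.0, 0.0, 0.0, 1.0]]}
scene {'camera_matrix': [[377.139, 0.0, 325.69], [0.0, 377.139, 197.081], [0.0, 0.0, 1.0]], 'pose': [[-0.104, -0.725, 0.681, 1.418], [0.994, -0.087, 0.06, 0.047], [0.015, 0.684, 0.73, 0.981], [0.0, 0.0, 0.0, 1.0]]}
{'clock': 0.1, 'joint_pos': array([-1.34760159e+00,  3.13966253e-01,  4.50943094e-02,  1.30356992e+00,
       -1.61435485e-05,  1.43119584e+00]), 'qvel': array([-0.00130584, -0.00141683,  0.00083915,  0.00175732, -0.00104164,
        0.00052436]), 'tau': array([ 1.72794724e-03, -4.81724381e+01,  2.99244744e+01,  1.26831335e-02,
       -2.02046635e-04,  2.60211650e-06]), 'tcp_pos': array([ 0.20394851, -0.53714249,  0.23047542]), 'orientation': array([-8.21712358e-04,  9.83592185e-01,  1.80404371e-01, -4.24440562e-05]), 'wrist_force': array([-0.38301517,  0.44901781,  0.10759414]), 'ft_torque': array([0.01121371, 0.00262163, 0.01767001]), 'grip_force': 0.0, 'finger_gap': 0.08507402092741732}
```

View pics/t.png

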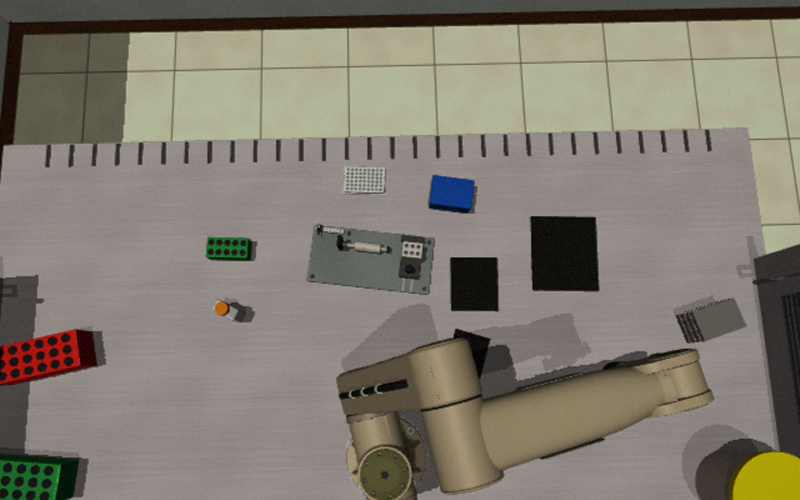

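View pics/scene0.png

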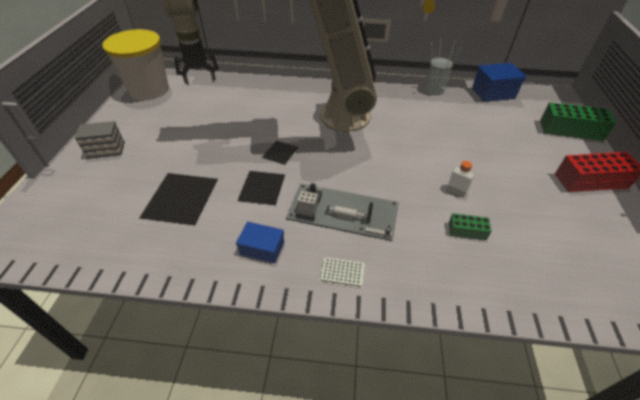

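The top view (800x500) shows the plate with corners near (312,225), (435,237), (430,293), (307,281). The block is at (412,246), the knob at (410,269) and the tab at (340,241). The mats are small (470,350), middle (474,284) and large (565,254). I'll measure and take an enlarged crop.

```bash
python3 - <<'E'
from h import *
g=lambda u,v,z:w('top0',u/1.25,v/1.25,z)
for n,q in dict(c=[(312,225),(435,237),(430,293),(307,281)],mat=[(451,258),(497,258),(498,310),(452,311)],big=[(531,217),(596,217),(598,291),(532,290)]).items():
    P=np.array([g(u,v,.012 if n=='c' else .004) for u,v in q]);print(n,np.round(P,3).tolist(),P.mean(0).round(3),[np.linalg.norm(P[i]-P[i-1]).round(3) for i in range(4)])
crop('top0',235,165,405,265,4.7,'c1')
E
```

```text
c [[0.666, 0.207, 0.012], [0.62, -0.158, 0.012], [0.453, -0.137, 0.012], [0.498, 0.222, 0.012]] [0.559 0.034 0.012] [np.float64(0.169), np.float64(0.368), np.float64(0.168), np.float64(0.362)]
mat [[0.557, -0.204, 0.004], [0.553, -0.34, 0.004], [0.399, -0.334, 0.004], [0.4, -0.2, 0.004]] [ 0.477 -0.269  0.004] [np.float64(0.157), np.float64(0.137), np.float64(0.155), np.float64(0.135)]
big [[0.676, -0.45, 0.004], [0.671, -0.646, 0.004], [0.447, -0.632, 0.004], [0.455, -0.438, 0.004]] [ 0.562 -0.541  0.004] [np.float64(0.221), np.float64(0.196), np.float64(0.224), np.float64(0.195)]
```

View pics/c1.png

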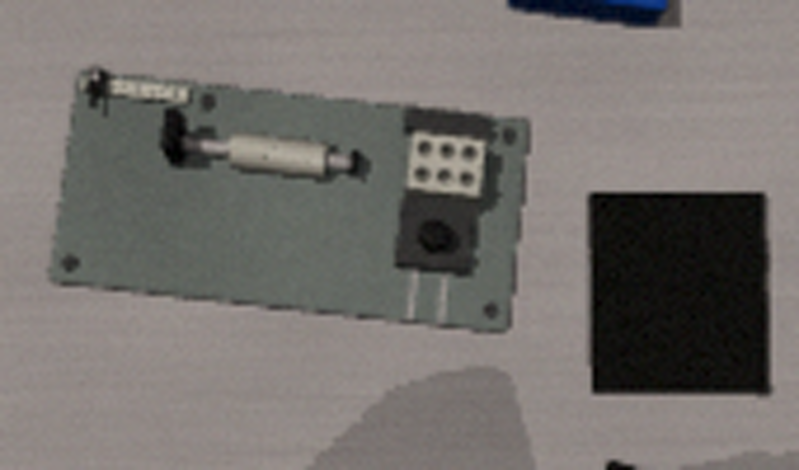

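The middle mat measures 156x136 mm, so it matches 160x140; the large one is 220x195 and the small one is clearly smaller. I'll head for a spot above the bed, turning so the fingers close along bed y. The turn goes the way that keeps joint 6 away from its limit.

```bash
cat >> h.py <<'E'
from scipy.spatial.transform import Rotation as Ro
YAW=-0.125
def to(p,phi=None):
    s=telemetry.get_state(); q=s['orientation']; R=Ro.from_quat(np.r_[q[1:],q[0]])
    out=np.round(1000*R.inv().apply(np.array(p)-s['tcp_pos']),1)
    G=Ro.from_euler('z',(YAW+np.pi) if phi is None else phi)*Ro.from_euler('x',np.pi)
    print('clock',round(s['clock'],2),'tcp',s['tcp_pos'].round(4),'gap',round(s['finger_gap'],4),'F',s['wrist_force'].round(1),'j6',s['joint_pos'][5].round(2),'| shift',out.tolist(),'turn',(R.inv()*G).as_rotvec().round(3).tolist())
E
python3 -c "
from h import *
to([.53,-.09,.26])"
```

```text
clock 0.1 tcp [ 0.2039 -0.5371  0.2305] gap 0.0851 F [-0.4  0.4  0.1] j6 1.43 | shift [463.5, -302.4, -28.9] turn [-0.0, -0.002, -2.654]
```

Request:
step_arm:
  moves:
    - [[150,-100,-15],[0,0,-0.9],70]
    - [[150,-100,-15],[0,0,-0.9],70]
    - [[150,-100,-15],[0,0,-0.9],70]
    - [[150,-100,-15],[0,0,-0.9],70]
    - [[150,-100,-30],[0,0,-0.9],70]
    - [[200,-130,-30],[0,0,-0.9],70]
    - [[230,-150,-30],[0,0,-0.9],70]
    - [[260,-170,-30],[0,0,-0.9],70]

```text
clock: 0.77
tcp_pos: [0.3843, -0.2894, 0.2613]
orientation: [0.0, 0.806, 0.592, 0.0]
wrist_force: [0.4, 0.1, 0.2]
finger_gap: 0.0702
grip_force: 0.0
```

```bash
python3 -c "
from h import *
to([.53,-.09,.26])"
```

```text
clock 0.77 tcp [ 0.3843 -0.2894  0.2613] gap 0.0702 F [0.4 0.1 0.2] j6 1.06 | shift [233.8, 79.4, 1.3] turn [0.0, 0.0, -1.749]
```

Request:
step_arm:
  moves:
    - [[30,10,0],[0,0,-0.125],70]
    - [[60,20,0],[0,0,-0.25],70]
    - [[90,30,0],[0,0,-0.375],70]
    - [[120,40,0],[0,0,-0.5],70]
    - [[150,50,0],[0,0,-0.625],70]
    - [[180,60,0],[0,0,-0.75],70]
    - [[210,70,0],[0,0,-0.875],70]
    - [[234,79,0],[0,0,-1.0],70]

```text
clock: 1.43
tcp_pos: [0.5305, -0.0896, 0.2609]
orientation: [-0.0, 0.422, 0.907, 0.0]
wrist_force: [-0.8, 0.1, 0.6]
finger_gap: 0.0698
grip_force: 0.0
```

```bash
python3 -c "
from h import *
to([.53,-.09,.26])"
```

```text
clock 1.43 tcp [ 0.5305 -0.0896  0.2609] gap 0.0698 F [-0.8  0.1  0.6] j6 0.55 | shift [0.0, -0.6, 0.9] turn [0.0, -0.001, -0.746]
```

Request:
step_arm:
  moves:
    - [[0,0,0],[0,0,-0.125],70]
    - [[0,0,0],[0,0,-0.25],70]
    - [[0,0,0],[0,0,-0.375],70]
    - [[0,0,0],[0,0,-0.5],70]
    - [[0,0,0],[0,0,-0.625],70]
    - [[0,0,0],[0,0,-0.746],70]
    - [[0,0,0],[0,0,-0.746],70]
    - [[0,0,0],[0,0,-0.746],70]

```text
clock: 2.1
tcp_pos: [0.5296, -0.0917, 0.2609]
orientation: [-0.0, 0.068, 0.998, 0.0]
wrist_force: [0.2, 0.5, -0.1]
finger_gap: 0.0701
grip_force: 0.0
```

```bash
python3 - <<'E'
from h import *
snap('wrist','w1'); to([.53,-.09,.26])
crop('w1',0,0,640,400,1.25,'w1b')
for n,P in dict(knob=(.520,-.077,.076),block=(.5745,-.084,.072)).items(): print(n,px('w1',P)*1.25)
E
```

```text
clock 2.15 tcp [ 0.5297 -0.0917  0.261 ] gap 0.0698 F [ 0.4  0.3 -1. ] j6 -0.18 | shift [-0.1, 1.8, 1.0] turn [0.0, -0.001, -0.011]
knob [416.3234453  198.70990646]
block [416.07801488 265.19527909]
```

View pics/w1b.png

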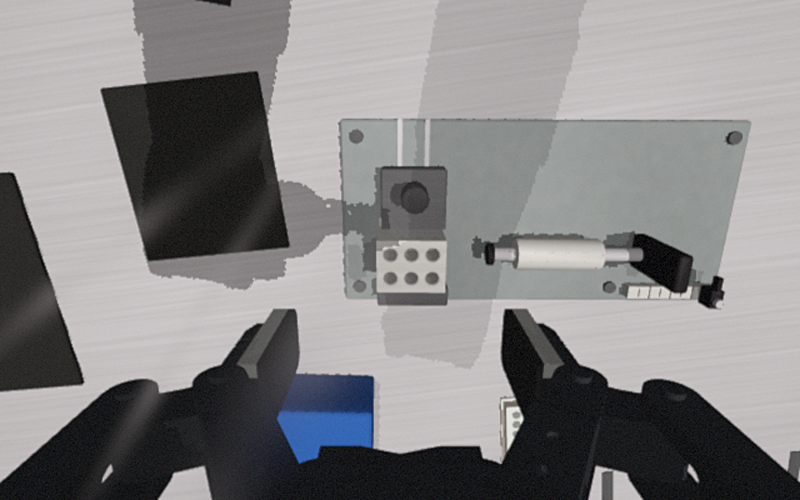

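The wrist view (800x500) shows the knob top at (416,195), and the block top with corners near (377,241), (446,239), (447,290), (378,292). Plate corners are at (342,120), (750,121), (718,299) and (346,298). The tab is at (665,262), the pointer clip at (712,295) and the middle mat's corners at (102,89), (257,72), (288,246), (149,260).

```bash
cat >> h.py <<'E'
B=lambda p,c,t: Ro.from_euler('z',t).inv().apply(np.array(p)-c)
E
python3 - <<'E'
from h import *
g=lambda u,v,z:w('w1',u/1.25,v/1.25,z)
P=np.array([g(*q,.012) for q in [(342,120),(750,121),(718,299),(346,298)]])
print(P.round(4).tolist(),P.mean(0))
for a,b in((0,1),(3,2),(0,3),(1,2)):
    d=P[b]-P[a]; print(np.linalg.norm(d).round(4), np.arctan2(d[1],d[0]).round(4))
bl=np.array([g(*q,.072) for q in [(377,241),(446,239),(447,290),(378,292)]]); print('block',bl.round(4).tolist(),bl.mean(0))
print('knob',g(416,195,.076))
m=np.array([g(*q,.004) for q in [(102,89),(257,72),(288,246),(149,260)]]); print('mat',m.mean(0),m.round(3).tolist())
E
```

```text
[[0.4544, -0.1312, 0.012], [0.5039, 0.2198, 0.012], [0.6703, 0.2031, 0.012], [0.6193, -0.1563, 0.012]] [0.56199224 0.03386989 0.012     ]
0.3545 1.4308
0.3631 1.4298
0.1668 -0.1512
0.1673 -0.1
block [[0.5501, -0.1122, 0.072], [0.556, -0.0577, 0.072], [0.5993, -0.0616, 0.072], [0.5933, -0.118, 0.072]] [ 0.57467631 -0.08735184  0.072     ]
knob [ 0.51713516 -0.07688268  0.076     ]
mat [ 0.48108188 -0.26888192  0.004     ] [[0.4, -0.334, 0.004], [0.405, -0.198, 0.004], [0.562, -0.204, 0.004], [0.557, -0.34, 0.004]]
```

```bash
python3 - <<'E'
from h import *
to([.518,-.077,.053])
E
```

```text
clock 2.15 tcp [ 0.5297 -0.0917  0.261 ] gap 0.0698 F [ 0.4  0.3 -1. ] j6 -0.18 | shift [13.5, 13.0, 208.0] turn [0.0, -0.001, -0.011]
```

Request:
step_arm:
  moves:
    - [[13.5,13,35],[0,0,0],60]
    - [[13.5,13,70],[0,0,0],60]
    - [[13.5,13,105],[0,0,0],60]
    - [[13.5,13,140],[0,0,0],60]
    - [[13.5,13,170],[0,0,0],60]
    - [[13.5,13,190],[0,0,0],60]
    - [[13.5,13,205],[0,0,0],60]
    - [[13.5,13,208],[0,0,0],60]

```text
clock: 2.82
tcp_pos: [0.5159, -0.0764, 0.0502]
orientation: [-0.003, 0.068, 0.998, 0.001]
wrist_force: [-0.8, 0.5, 0.5]
finger_gap: 0.06
grip_force: 0.0
```

Request:
step_arm:
  moves:
    - [[0,0,0],[0,0,0],40]
    - [[0,0,0],[0,0,0],30]
    - [[0,0,0],[0,0,0],20]
    - [[0,0,0],[0,0,0],15]
    - [[0,0,0],[0,0,0],15]
    - [[0,0,0],[0,0,0],15]
  grip_force: 25

```text
clock: 3.32
tcp_pos: [0.5192, -0.0784, 0.0548]
orientation: [0.001, 0.067, 0.998, -0.001]
wrist_force: [-2.3, -4.4, 5.1]
finger_gap: 0.021
grip_force: 25.9
```

Knob gripped (21 mm). Slide the jaw open.

Request:
step_arm:
  moves:
    - [[6,0,0],[0,0,0],15]
    - [[12,0,0],[0,0,0],15]
    - [[18,0,0],[0,0,0],15]
    - [[24,0,0],[0,0,0],15]
    - [[30,0,0],[0,0,0],15]
    - [[34,0,0],[0,0,0],15]
    - [[34.5,0,0],[0,0,0],15]
    - [[34.5,0,0],[0,0,0],15]

```text
clock: 3.98
tcp_pos: [0.4857, -0.0737, 0.0548]
orientation: [0.002, 0.067, 0.998, -0.001]
wrist_force: [0.1, -5.1, 5.5]
finger_gap: 0.0215
grip_force: 25.7
```

Request:
step_arm:
  moves:
    - [[0,0,0],[0,0,0],15]
    - [[0,0,0],[0,0,0],15]

```text
clock: 4.15
tcp_pos: [0.4857, -0.0737, 0.0548]
orientation: [0.002, 0.067, 0.998, -0.001]
wrist_force: [0.1, -5.2, 7.1]
finger_gap: 0.0211
grip_force: 25.9
```

Request:
step_arm:
  moves:
    - [[0,0,0],[0,0,0],40]
    - [[0,0,0],[0,0,0],60]
    - [[0,0,0],[0,0,0],72]
    - [[0,0,-30],[0,0,0],72]
    - [[0,0,-60],[0,0,0],72]
    - [[0,0,-90],[0,0,0],72]
    - [[-40,0,-100],[0,0,0],72]
    - [[-40,0,-100],[0,0,0],72]

```text
clock: 4.82
tcp_pos: [0.531, -0.0793, 0.1567]
orientation: [0.006, 0.066, 0.998, -0.001]
wrist_force: [1.7, -0.0, 1.4]
finger_gap: 0.0722
grip_force: 0.0
```

```bash
python3 - <<'E'
from h import *
snap('wrist','w2'); to([.5747,-.0874,.036])
crop('w2',0,0,640,400,1.25,'w2b')
E
```

```text
clock 4.87 tcp [ 0.5276 -0.0784  0.1547] gap 0.0721 F [-1.  -0.4 -0.4] j6 -0.17 | shift [-47.3, -2.7, 118.9] turn [-0.0, 0.005, -0.007]
```

View pics/w2b.png

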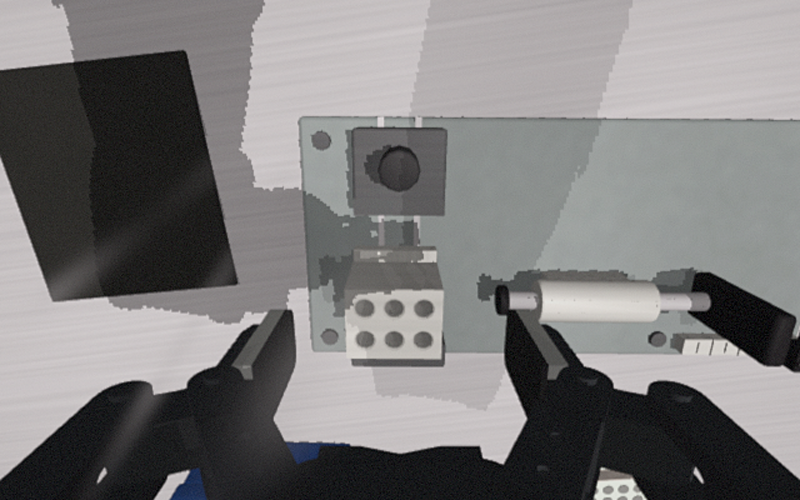

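The jaw (edge at row 215) is clear of the block's flange (rows 247-262). The block top corners are at (347,291), (443,289), (444,357), (346,359).

```bash
python3 - <<'E'
from h import *
g=lambda u,v,z:w('w2',u/1.25,v/1.25,z)
bl=np.array([g(*q,.072) for q in [(347,291),(443,289),(444,357),(346,359)]]); c=bl.mean(0);print('block',bl.round(4).tolist(),c)
to([c[0],c[1],.036])
E
```

```text
block [[0.5509, -0.1116, 0.072], [0.5569, -0.0578, 0.072], [0.6002, -0.0618, 0.072], [0.5938, -0.1195, 0.072]] [ 0.57547478 -0.08769372  0.072     ]
clock 4.87 tcp [ 0.5276 -0.0784  0.1547] gap 0.0721 F [-1.  -0.4 -0.4] j6 -0.17 | shift [-48.1, -2.9, 118.9] turn [-0.0, 0.005, -0.007]
```

Request:
step_arm:
  moves:
    - [[-30,-3,10],[0,0,0],72]
    - [[-48,-3,25],[0,0,0],72]
    - [[-48,-3,50],[0,0,0],72]
    - [[-48,-3,75],[0,0,0],72]
    - [[-48,-3,95],[0,0,0],72]
    - [[-48,-3,110],[0,0,0],72]
    - [[-48,-3,119],[0,0,0],72]
    - [[-48,-3,119],[0,0,0],72]

```text
clock: 5.53
tcp_pos: [0.5681, -0.0861, 0.0313]
orientation: [-0.003, 0.066, 0.998, 0.001]
wrist_force: [-0.7, 0.5, -0.5]
finger_gap: 0.0722
grip_force: 0.0
```

Request:
step_arm:
  moves:
    - [[0,0,0],[0,0,0],60]
    - [[0,0,0],[0,0,0],50]
    - [[0,0,0],[0,0,0],45]
    - [[0,0,0],[0,0,0],45]
    - [[0,0,0],[0,0,0],45]
  grip_force: 50

```text
clock: 5.95
tcp_pos: [0.5711, -0.0871, 0.0348]
orientation: [0.0, 0.066, 0.998, -0.0]
wrist_force: [-0.5, 0.3, -1.7]
finger_gap: 0.0558
grip_force: 54.6
```

Request:
step_arm:
  moves:
    - [[0,0,-10],[0,0,0],45]
    - [[0,0,-25],[0,0,0],45]
    - [[0,0,-50],[0,0,0],45]
    - [[0,0,-75],[0,0,0],45]
    - [[0,0,-95],[0,0,0],45]
    - [[0,0,-105],[0,0,0],45]
    - [[0,0,-105],[0,0,0],45]

```text
clock: 6.53
tcp_pos: [0.5727, -0.0877, 0.1426]
orientation: [0.003, 0.066, 0.998, -0.001]
wrist_force: [0.2, -0.3, -2.6]
finger_gap: 0.0555
grip_force: 54.4
```

```bash
python3 - <<'E'
from h import *
to([.477,-.269,.14])
E
```

```text
clock 6.53 tcp [ 0.5727 -0.0877  0.1426] gap 0.0555 F [ 0.2 -0.3 -2.6] j6 -0.16 | shift [70.9, -192.4, 2.4] turn [-0.001, 0.006, -0.008]
```

Request:
step_arm:
  moves:
    - [[10,-27,0],[0,0,0],45]
    - [[20,-55,0],[0,0,0],45]
    - [[31,-85,0],[0,0,0],45]
    - [[42,-115,0],[0,0,0],45]
    - [[53,-145,0],[0,0,0],45]
    - [[64,-172,0],[0,0,0],45]
    - [[71,-192,0],[0,0,0],45]
    - [[71,-192,0],[0,0,0],45]

```text
clock: 7.2
tcp_pos: [0.4726, -0.2711, 0.1378]
orientation: [-0.001, 0.069, 0.998, -0.0]
wrist_force: [0.8, -0.1, -3.8]
finger_gap: 0.0554
grip_force: 55.0
```

Request:
step_arm:
  moves:
    - [[0,0,25],[0,0,0],45]
    - [[0,0,50],[0,0,0],45]
    - [[0,0,70],[0,0,0],45]
    - [[0,0,85],[0,0,0],45]
    - [[0,0,97],[0,0,0],45]
    - [[0,0,103],[0,0,0],45]
    - [[0,0,106],[0,0,0],45]
    - [[0,0,106],[0,0,0],45]

```text
clock: 7.87
tcp_pos: [0.4745, -0.2673, 0.0324]
orientation: [-0.001, 0.066, 0.998, 0.001]
wrist_force: [0.2, -0.1, -3.0]
finger_gap: 0.0556
grip_force: 55.1
```

Request:
step_arm:
  moves:
    - [[0,0,0],[0,0,0],45]
    - [[0,0,0],[0,0,0],45]

```text
clock: 8.03
tcp_pos: [0.4757, -0.2684, 0.0341]
orientation: [0.001, 0.066, 0.998, -0.0]
wrist_force: [1.1, -0.2, -3.1]
finger_gap: 0.0556
grip_force: 55.1
```

Not yet in contact; lower gently (about 7 mm to go).

Request:
step_arm:
  moves:
    - [[0,0,2],[0,0,0],45]
    - [[0,0,4],[0,0,0],45]
    - [[0,0,5.5],[0,0,0],45]
    - [[0,0,6.5],[0,0,0],45]
    - [[0,0,7],[0,0,0],45]
    - [[0,0,7],[0,0,0],45]
    - [[0,0,7],[0,0,0],45]

```text
clock: 8.62
tcp_pos: [0.4751, -0.2681, 0.0268]
orientation: [0.0, 0.066, 0.998, -0.0]
wrist_force: [-1.7, 1.8, 3.2]
finger_gap: 0.0552
grip_force: 55.6
```

Request:
step_arm:
  moves:
    - [[0,0,0],[0,0,0],60]
    - [[0,0,0],[0,0,0],70]
    - [[0,0,0],[0,0,0],74]
    - [[0,0,-15],[0,0,0],74]
    - [[0,0,-45],[0,0,0],74]
    - [[0,0,-80],[0,0,0],74]
    - [[0,0,-115],[0,0,0],74]
    - [[0,0,-130],[0,0,0],74]

```text
clock: 9.28
tcp_pos: [0.4769, -0.2694, 0.161]
orientation: [0.003, 0.066, 0.998, -0.002]
wrist_force: [0.5, -0.7, 0.2]
finger_gap: 0.0741
grip_force: 0.0
```

```bash
python3 - <<'E'
from h import *
snap('wrist','w3'); to([.57,.10,.20])
crop('w3',0,0,640,400,0.9,'w3b')
g=lambda u,v,z:w('w1',u/1.25,v/1.25,z)
# tab top in w1 & pointer
E
```

```text
clock 9.33 tcp [ 0.4778 -0.2701  0.1626] gap 0.074 F [ 0.4 -0.6  1.7] j6 -0.53 | shift [-42.7, 378.9, -38.9] turn [-0.005, 0.008, -0.008]
```

View pics/w3b.png

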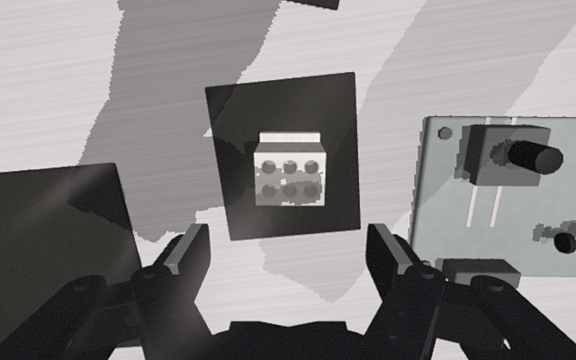

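The block stands upright in the middle of the mat (290,170), which spans (206,72) to (360,240). The jaw is still open. Next, go above the end stop, staying on the camera side so the tab is in view.

Request:
step_arm:
  moves:
    - [[-4,36,-15],[0,0,0],60]
    - [[-8,72,-30],[0,0,0],60]
    - [[-12,110,-45],[0,0,0],60]
    - [[-16,150,-60],[0,0,0],60]
    - [[-20,190,-60],[0,0,0],60]
    - [[-25,230,-60],[0,0,0],60]
    - [[-30,270,-60],[0,0,0],60]
    - [[-34,300,-60],[0,0,0],60]

```text
clock: 10.0
tcp_pos: [0.5488, 0.0277, 0.216]
orientation: [0.0, 0.066, 0.998, 0.0]
wrist_force: [0.2, -0.6, -0.1]
finger_gap: 0.0599
grip_force: 0.0
```

Request:
step_arm:
  moves:
    - [[-4,30,0],[0,0,0],60]
    - [[-8,60,0],[0,0,0],60]
    - [[-8,85,0],[0,0,0],60]
    - [[-8,100,0],[0,0,0],60]
    - [[-8,105,0],[0,0,0],60]
    - [[-8,105,0],[0,0,0],60]
    - [[-8,105,0],[0,0,0],60]

```text
clock: 10.58
tcp_pos: [0.5701, 0.1274, 0.2158]
orientation: [-0.0, 0.066, 0.998, -0.0]
wrist_force: [0.3, -0.3, 0.4]
finger_gap: 0.0602
grip_force: 0.0
```

```bash
python3 - <<'E'
from h import *
snap('wrist','w4'); to([.60,.12,.06])
crop('w4',0,0,640,400,1.25,'w4b')
E
```

```text
clock 10.63 tcp [0.5701 0.1269 0.216 ] gap 0.06 F [-0.1 -0.5  0.4] j6 0.22 | shift [-30.6, -2.8, 156.0] turn [-0.001, -0.0, -0.009]
```

View pics/w4b.png

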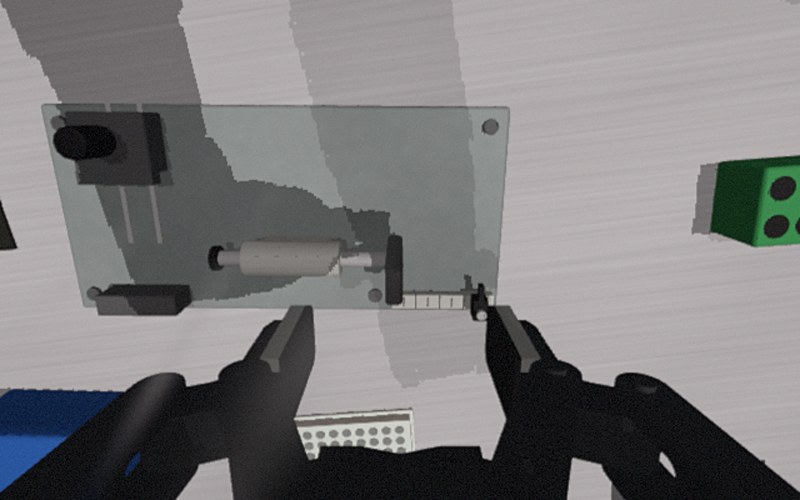

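```bash
python3 - <<'E'
from h import *
crop('w4',290,170,420,265,6,'w4c')
c=load('w4'); print(c['T'].round(3))
for P in [(.600,.1216,.09),(.600,.1216,.02),(.6,.1216,.036)]: print(px('w4',P))
E
```

```text
[[ 0.134 -0.952 -0.276  0.5  ]
 [ 0.991  0.128  0.037  0.137]
 [ 0.    -0.278  0.961  0.359]
 [ 0.     0.     0.     1.   ]]
[317.19760109 222.07536523]
[317.65111213 197.81495851]
[317.56336444 202.50898908]
```

View pics/w4c.png

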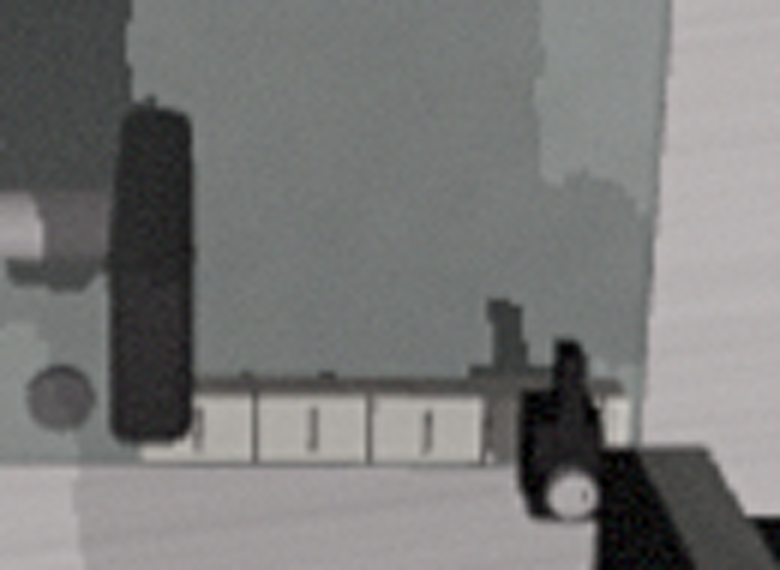

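The tab's top face is centred near crop (151,352), i.e. pixel (315.2,228.7) at z 0.09. The pointer finger's tip is at crop (569,345), i.e. pixel (384.8,227.5) at z about 0.038.

```bash
python3 - <<'E'
from h import *
f='w4'
t=w(f,315.2,228.7,.09); i=w(f,384.8,227.5,.038)
print(t,i)
for yaw in(-.125,-.135,-.141): print(yaw,B(i-t,0,yaw)[:2], B(t-np.array([.5615,.034,0]),0,yaw)[:2])
to([t[0],t[1],.056])
P=np.array([w(f,u/1.25,v/1.25,.012) for u,v in [(42,103),(509,107)]]);d=P[1]-P[0];print(np.linalg.norm(d),np.arctan2(d[1],d[0])-np.pi/2)
E
```

```text
[0.60557028 0.11916664 0.09      ] [0.63389669 0.1840285  0.038     ]
-0.125 [0.02001876 0.06788738] [0.0331083  0.08999659]
-0.135 [0.0193389  0.06808417] [0.0322067  0.09032316]
-0.141 [0.01893005 0.06819898] [0.03166418 0.09051478]
clock 10.63 tcp [0.5701 0.1269 0.216 ] gap 0.06 F [-0.1 -0.5  0.4] j6 0.22 | shift [-36.2, -2.9, 160.0] turn [-0.001, -0.0, -0.009]
0.3550423684427491 -0.14225987266659734
```

Request:
step_arm:
  moves:
    - [[-34,-3,20],[0,0,0],45]
    - [[-34,-3,50],[0,0,0],45]
    - [[-34,-3,85],[0,0,0],45]
    - [[-34,-3,115],[0,0,0],45]
    - [[-34,-3,140],[0,0,0],45]
    - [[-34,-3,155],[0,0,0],45]
    - [[-34,-3,162],[0,0,0],45]
    - [[-34,-3,162],[0,0,0],45]

```text
clock: 11.3
tcp_pos: [0.6022, 0.1189, 0.0525]
orientation: [-0.002, 0.067, 0.998, -0.0]
wrist_force: [0.1, 0.5, 1.0]
finger_gap: 0.0446
grip_force: 0.0
```

Request:
step_arm:
  moves:
    - [[0,0,0],[0,0,0],30]
    - [[0,0,0],[0,0,0],20]
    - [[0,0,0],[0,0,0],10]
    - [[0,0,0],[0,0,0],5]
    - [[0,0,0],[0,0,0],5]
    - [[0,0,0],[0,0,0],5]
    - [[0,0,0],[0,0,0],5]
  grip_force: 60

```text
clock: 11.88
tcp_pos: [0.6049, 0.1195, 0.0562]
orientation: [0.002, 0.067, 0.998, -0.001]
wrist_force: [-0.6, -5.1, 5.6]
finger_gap: 0.011
grip_force: 59.1
```

Request:
step_arm:
  moves:
    - [[0,8,0],[0,0,0],5]
    - [[0,18,0],[0,0,0],5]
    - [[0,28,0],[0,0,0],5]
    - [[0,38,0],[0,0,0],5]
    - [[0,48,0],[0,0,0],5]
    - [[0,57,0],[0,0,0],5]
    - [[0,63,0],[0,0,0],5]
    - [[0,65,0],[0,0,0],5]

```text
clock: 12.55
tcp_pos: [0.6138, 0.1829, 0.0562]
orientation: [0.002, 0.067, 0.998, -0.002]
wrist_force: [-0.2, -12.1, 7.1]
finger_gap: 0.0116
grip_force: 59.4
```

Request:
step_arm:
  moves:
    - [[0,0,0],[0,0,0],5]
    - [[0,0,0],[0,0,0],5]
    - [[0,0,0],[0,0,0],5]
    - [[0,0,0],[0,0,0],5]

```text
clock: 12.88
tcp_pos: [0.6137, 0.1821, 0.0562]
orientation: [0.002, 0.068, 0.998, -0.002]
wrist_force: [-1.1, -11.2, 5.9]
finger_gap: 0.0112
grip_force: 59.3
```

```bash
python3 - <<'E'
from h import *
snap('wrist','w5'); to([.6,.18,.05])
snap('top','top5')
for P in [(.613,.183,.09),(.6338,.184,.038)]: print(px('w5',P),px('top5',P))
a=px('w5',(.62,.183,.05)).astype(int); x0=min(max(a[0]-65,0),510); y0=min(max(a[1]-47,0),305); print(x0,y0)
crop('w5',x0,y0,x0+130,y0+95,6,'w5c')
E
```

```text
clock 12.93 tcp [0.6137 0.1821 0.0562] gap 0.011 F [ -0.1 -11.7   6.8] j6 0.3 | shift [13.3, -3.9, 6.2] turn [-0.004, 0.004, -0.01]
[320.93289527 298.0369253 ] [253.48133803 189.26074737]
[328.23955481 275.74645819] [254.96913337 186.77790446]
257 215
```

View pics/w5c.png

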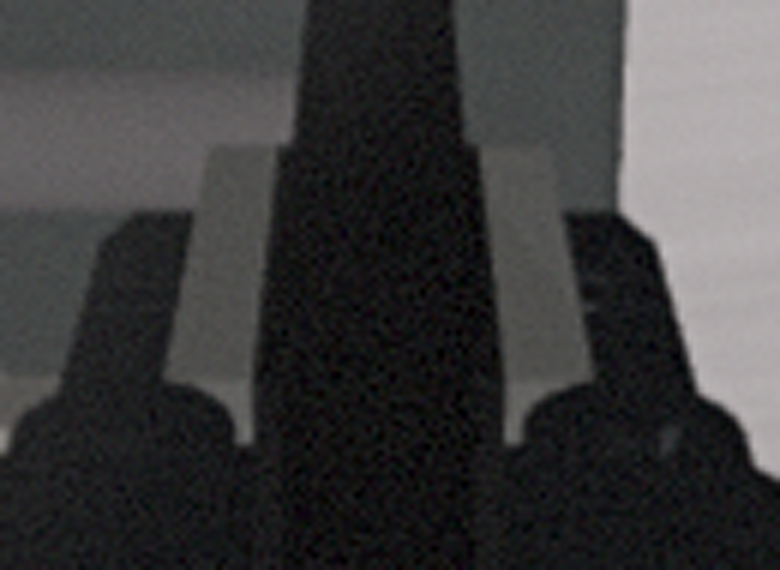

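The tab is centred between the pads (crop column 381, matching the TCP) and hides the pointer. Its position is therefore TCP bed y, and the pointer measured in w4 is about 4.6 mm further on. I'll correct by that, then cross-check with the fixed cameras.

Request:
step_arm:
  moves:
    - [[0,1.5,0],[0,0,0],5]
    - [[0,3,0],[0,0,0],5]
    - [[0,4.2,0],[0,0,0],5]
    - [[0,4.8,0],[0,0,0],5]
    - [[0,4.8,0],[0,0,0],5]
    - [[0,4.8,0],[0,0,0],5]
    - [[0,4.8,0],[0,0,0],5]

```text
clock: 13.57
tcp_pos: [0.6144, 0.1866, 0.0562]
orientation: [0.002, 0.068, 0.998, -0.002]
wrist_force: [-0.2, -11.4, 7.1]
finger_gap: 0.0112
grip_force: 59.3
```

```bash
python3 - <<'E'
from h import *
i=np.array([.6339,.1840,.038]); T=telemetry.get_state()['tcp_pos']
for yaw in(-.125,-.135,-.142): print(yaw,B(i-T,0,yaw)[:2])
snap('scene','s6'); snap('top','t6')
a=px('s6',i); b=px('t6',i); print(a,b, px('s6',(T[0]+.015,T[1],.05)))
def cr(f,c,h=16):
    x,y=int(c[0])-h,int(c[1])-h; print(f,x,y); return cv2.resize(load(f)['im'][y:y+2*h,x:x+2*h,::-1],(396,396),interpolation=cv2.INTER_CUBIC)
cv2.imwrite('pics/f6.png',np.hstack([cr('s6',a),cr('scene0',a)]))
# w1 second estimate of the pointer tip (screw ~ z .045)
print('w1 screw',w('w1',718/1.25,300/1.25,.045),'w4 screw',w('w4',290+572/6,170+493/6,.045))
E
```

```text
-0.125 [ 0.01971865 -0.00016099]
-0.135 [1.97192739e-02 3.62034103e-05]
-0.142 [0.01971854 0.00017424]
[389.02667598 224.45982267] [254.96904299 186.75122913] [390.34958581 221.07348767]
s6 373 208
scene0 373 208
w1 screw [0.65359229 0.1791911  0.045     ] w4 screw [0.65705657 0.18138826 0.045     ]
```

View pics/f6.png

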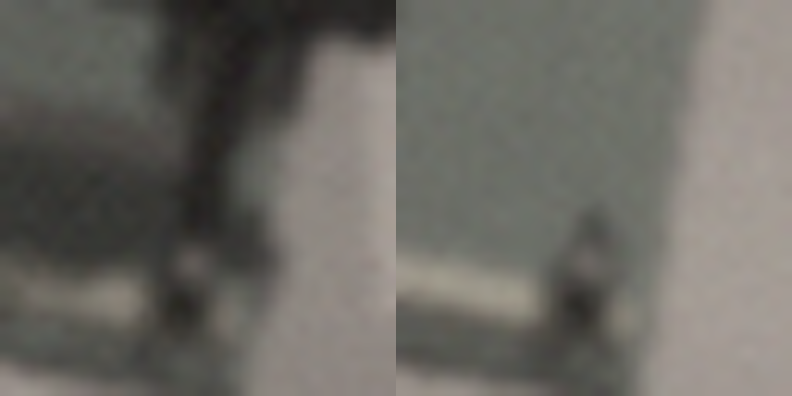

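In the scene crop, the pointer tip at rest (right panel, about column 200 in panel coordinates) lines up with the middle of the tab (left panel, columns 185-228). One crop pixel is about 0.3 mm, so they agree to about 1 mm. Handing in.

```bash
python3 -c "
from h import *
print(env.hand_in())"
```

```text
the job is handed in; nothing more can be done
None
```

I handed the job in at about 14 s: the jaw is open by about 34 mm, the block stands upright on the middle-sized mat, and the arm is holding the tab with the pointer at its middle to within about 1 mm. That last figure comes from the measured pointer position and a coarse scene-camera check, because the tab hid the pointer from the wrist camera.

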